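# Refill the carver's reclining flask rack

## Robot

A 6-joint arm with a two-finger parallel gripper is mounted at the origin on the work surface. World frame = base frame: x ahead of the robot, y to its left, z up, the work surface at z = 0. Lengths are in m, angles in rad, forces in N, time in s.
With the tool pointing down it reaches from about 0.4 to 0.925 m from the base axis. Payload 12.5 kg.
Tool frame: the origin (TCP) lies at the very end of the fingers, on their centre line; the grasp point (between the pads) lies 19 mm behind it (robot.grip_depth is the distance from the TCP to the grasp point, in m); z points along the fingers, y is the line along which they close (so a half turn about z gives the same grasp; the last joint's range is limited). The gripper opens to 95 mm and grips with 3 to 60 N. Pads are 20 mm wide; open, the fingers measure 119 mm over their backs; the gripper's body (75 mm by 180 mm) begins 59 mm behind the grasp point.
Start: joints at [-1.387, 0.491, 1.559, -0, 1.092, -0.106], TCP at [0.179, -0.599, 0.215] pointing down, gripper open.
Joint ranges: [-3.1, 3.1], [-0.84, 2.19], [0.05, 2.79], [-1.13, 4.28], [0.06, 2.93], [-2.69, 2.69]. Speed limits (rad/s): [2.22, 2.22, 2.79, 3.14, 3.14, 3.14].

## Interface

Orientations are given as a unit quaternion [w, x, y, z].
In Python, from bench import robot gives the robot as it stands.
- The arm moves only by the tool send_rows, never from a script. Its argument "moves" is a list that holds one entry, the list of rows, each a list of 5 numbers: the shift along the tool's x, y, z in mm, then the turn about the tool's z in degrees, then the opening, from 0 (shut) to 1 (fully open). A call has 1 to 20 rows; each row is the pose to reach, as a shift and turn from the pose commanded when the call began, along the tool's axes at that moment; what a row does not reach only later rows make up. A row lasts 1/12 s, in which the tool goes at most 41.7 mm and 7.16 degrees, less where a joint would pass 70% of its speed; a pose out of reach is approached as far as the arm can. A call with a gripper value outside its range is refused whole. The fingers move at their own pace and stop on an object; "grip_force" is the grip in N (left out, the last holds). Time passes only in rows, so rows that repeat a pose let the fingers close. It gives the time, the measured TCP pose, the force, the opening and the grip force at its end, in the units of the state.
- robot.observe(): the state, without advancing time (a new reading comes with each control period).
- robot.grab_frame(name): name is "scene" or "top" or "wrist"; returns (picture, depth): 400x640x3 uint8, red, green, blue; 400x640 float32, m along the optical axis (not along the pixel's ray), 0 where there is no reading.
- robot.get_calibration(name): a dict with "fx", "fy", "cx", "cy" (pixels), "position" and "attitude" of the camera in the world; the wrist camera has in their place "hand_eye" (4x4, takes a point from camera to tool coordinates, whose origin is the TCP and whose axes are the flange's). Camera axes: x right, y down, z forward; pixel columns grow to the right and rows downward; lengths in m; the calibration is good to about 2 mm. A picture is of the moment at which its call begins: read the wrist's pose just before it. get_calibration takes no time and is no camera call.
- robot.sign_off(): hands the job in; it is judged then, once.
Trained networks look in the newest picture that a camera, given by its name, has taken for a name from the list of things; names that differ only in an ending like _2 or _b are one class to them, and where a whole thing is asked for, a point or a joint stands for the part that bears it (a point fixed in the world has none). Each returns a list of dicts, best first, with "p" (0 to 1); they miss things now and then, are a little off and sometimes report something else, mostly with a low value. They report only what shows in the picture. A call takes as long as a camera call.
- robot.spot_in(camera, name): "point" ([x, y, z] in m, in world coordinates, good to about 4 mm: the middle of the surface that is visible of it).
- robot.trace(camera, name): "mask" (400x640 bool, what is visible of it).
The state is a dict: "clock": time; "joints": joint angles; "dq": joint speeds; "joint_efforts": joint torques, N m; "ee_pos": TCP position; "eef_rot": TCP orientation; "wrist_force": force on the tool from outside, world axes, zero at the start; "ft_torque": the same for the moment, N m; "finger_gap": finger opening in m; "finger_force": force on a finger pad.
Only numpy, scipy, OpenCV 4.12 (cv2) and the standard library are available. Lean on these libraries where they do the work, as an engineer would, in place of code of your own. Each camera call takes 0.05 s, during which the arm holds its last target. There are 200 camera calls.

## Task

First lift the glue pot by its handle off the warmer and set it upright, wholly on the cork mat. Then put the two slim spare flasks, caps up, into the two empty pockets of the reclining rack, each lowered along its pocket until it rests on whatever is at the bottom before you let go: do not drop anything, and leave the flasks already in the rack, the fat flask, the sharpening stone and the brush where they are.

Things in the scene. Friction and masses are not known exactly. Their poses are not given: they have to be found in the camera images.
- rack: wooden rack, fixed, 275 mm long along its y; five square pockets in a row along y, 52 mm apart, reclining: their mouths lean 25 degrees from vertical towards the rack's -x side (the robot's side); origin on the bench under it, z up. On a 50 mm plinth; mouths 130 to 160 mm above the bench; front and back walls 14 mm thick
- pocket1: pocket 1 of 5 (+y end): 43 mm square, 60 mm deep to its bare floor, 9 mm walls between; origin at the centre of the bare floor, z out along the pocket (25 degrees from vertical), y along the row, x to the back wall. Three of the five hold a flask; an empty one has a fixed plywood packing 4 to 21 mm thick on its floor, so feel for the bottom
- pocket2: pocket 2 of 5: 43 mm square, 60 mm deep to its bare floor, 9 mm walls between; origin at the centre of the bare floor, z out along the pocket (25 degrees from vertical), y along the row, x to the back wall. Three of the five hold a flask; an empty one has a fixed plywood packing 4 to 21 mm thick on its floor, so feel for the bottom
- pocket3: pocket 3 of 5: 43 mm square, 60 mm deep to its bare floor, 9 mm walls between; origin at the centre of the bare floor, z out along the pocket (25 degrees from vertical), y along the row, x to the back wall. Three of the five hold a flask; an empty one has a fixed plywood packing 4 to 21 mm thick on its floor, so feel for the bottom
- pocket4: pocket 4 of 5: 43 mm square, 60 mm deep to its bare floor, 9 mm walls between; origin at the centre of the bare floor, z out along the pocket (25 degrees from vertical), y along the row, x to the back wall. Three of the five hold a flask; an empty one has a fixed plywood packing 4 to 21 mm thick on its floor, so feel for the bottom
- pocket5: pocket 5 of 5 (-y end): 43 mm square, 60 mm deep to its bare floor, 9 mm walls between; origin at the centre of the bare floor, z out along the pocket (25 degrees from vertical), y along the row, x to the back wall. Three of the five hold a flask; an empty one has a fixed plywood packing 4 to 21 mm thick on its floor, so feel for the bottom
- stock1: flask already in a pocket (any pocket), standing on its bare floor, to be left where it is: amber flask, round, 36 mm diameter up to 92 mm, shoulder, black cap 27 mm diameter, 116 mm tall overall, about 0.16 kg; origin at the centre of its underside, z along its axis to the cap
- stock2: flask already in a pocket (any pocket), standing on its bare floor, to be left where it is: amber flask, round, 36 mm diameter up to 92 mm, shoulder, black cap 27 mm diameter, 116 mm tall overall, about 0.16 kg; origin at the centre of its underside, z along its axis to the cap
- stock3: flask already in a pocket (any pocket), standing on its bare floor, to be left where it is: amber flask, round, 36 mm diameter up to 92 mm, shoulder, black cap 27 mm diameter, 116 mm tall overall, about 0.16 kg; origin at the centre of its underside, z along its axis to the cap
- spare1: spare flask, standing upright on the dark board beside the rack, in a row with the other spare and a fatter flask: amber flask, round, 36 mm diameter up to 92 mm, shoulder, black cap 27 mm diameter, 116 mm tall overall, about 0.16 kg; origin at the centre of its underside, z along its axis to the cap
- spare2: spare flask, standing upright on the dark board beside the rack, in a row with the other spare and a fatter flask: amber flask, round, 36 mm diameter up to 92 mm, shoulder, black cap 27 mm diameter, 116 mm tall overall, about 0.16 kg; origin at the centre of its underside, z along its axis to the cap
- big: fatter flask of the same kind, 52 mm diameter, 125 mm tall, on the board with the spares; fits no pocket; leave it. Origin at the centre of its underside
- board: dark wooden board, fixed, 260 x 110 x 12 mm, long side along its x, on one side of the rack; origin at the centre of its underside, z up
- pot: open steel glue pot, 84 mm diameter, 75 mm tall, about 0.45 kg, with a fixed arched handle: a 10 mm round bar, straight for 56 mm along the pot's y, its centreline 125 mm above the pot's underside and over its centre; origin at the centre of its underside, z up
- warmer: grey electric glue warmer, the pot's stand, fixed: round, 112 mm diameter, 60 mm tall, a small knob on its -x side; stands in front of the rack, so the pot on it is in the way of a hand leaning into the pockets; origin at the centre of its underside
- mat: round cork mat, fixed, 150 mm diameter, 5 mm thick, on the bench on the other side from the board; origin at the centre of its underside
- stone: bystander: grey sharpening stone lying beside the warmer, 100 x 35 x 20 mm; origin at the centre of its underside
- brush: bystander: brush lying beside the warmer, on the other side from the stone, handle towards the robot

How it is judged:
By the outcome, as a careful person would: the job done as asked, in the order asked, and still so for the second after the job is handed in, with the robot touching nothing.
It also fails if it takes over 72 s, if anything falls off the work surface, if the arm or the gripper's body presses on something with over 40 N, if the wrist force passes 120 N, or if a joint passes its speed limit or range.

## Working session

There is one attempt and no reset: what is moved stays moved. The work goes in short steps, Python scripts to look and compute and a tool call to move; the robot and the scene stay as the last step left them, time stands still between calls to the robot, and variables do not carry over. Pictures are saved under pics/ and viewed, at most 10 in all, crops included, and the job is handed in when it is done.

Besides the shell and the picture viewer there is one more tool, called after ">>>" as a command line: name --argument value ..., lists and objects as JSON in quotes. send_rows: Moves the arm, as the interface text tells. Its arguments: {"type":"object","properties":{"moves":{"type":"array","items":{"type":"array","items":{"type":"array","items":{"type":"number"}}}},"grip_force":{"type":"number"}},"required":["moves"]}

```bash
ls; mkdir -p pics; cat > h.py <<'E'
from bench import robot
import numpy as np, cv2
from scipy.spatial.transform import Rotation as R
def q2m(q): return R.from_quat([q[1],q[2],q[3],q[0]]).as_matrix()
E
python3 - <<'E'
from h import *
o=robot.observe(); print(o)
for c in ("scene","top","wrist"): print(c,robot.get_calibration(c))
ims=[]
for c in ("scene","top"):
    im,d=robot.grab_frame(c); ims.append(im); np.save(f'pics/{c}_d.npy',d)
cv2.imwrite('pics/a.png',cv2.resize(np.vstack(ims),(480,600))[:,:,::-1])
cv2.imwrite('pics/top.png',ims[1][:,:,::-1]);cv2.imwrite('pics/scene.png',ims[0][:,:,::-1])
for n in ["rack","stock1","spare1","big","board","pot","warmer","mat","stone","brush","pocket1"]:
    for c in ("scene","top"):
        print(n,c,[(np.round(x["point"],3).tolist(),round(float(x["p"]),2)) for x in robot.spot_in(c,n)][:7])
print(robot.observe()["clock"])
E
```

```text
pics
{'clock': 0.0, 'joints': array([-1.38657890e+00,  4.91573538e-01,  1.55946064e+00, -1.40862837e-05,
        1.09168211e+00, -1.05597530e-01]), 'dq': array([-0.00047712, -0.00063284, -0.00043289,  0.00085165, -0.00036638,
        0.00069894]), 'joint_efforts': array([-2.31476428e-03, -6.12658167e+01, -2.58181232e+01,  6.91869948e-02,
        4.82838694e-02, -1.07860865e-04]), 'ee_pos': array([ 0.17858418, -0.59868743,  0.21404921]), 'eef_rot': array([-5.61136993e-04,  9.89518645e-01,  1.44404070e-01, -2.83227496e-05]), 'wrist_force': array([0.53848202, 0.37539486, 0.52048623]), 'ft_torque': array([0.03532766, 0.02001156, 0.00323333]), 'finger_force': 0.0, 'finger_gap': 0.09490940780782002}
scene {'fx': 364.93455552592485, 'fy': 364.93455552592485, 'cx': 318.6554657143318, 'cy': 196.687177527909, 'position': array([1.16205323, 0.21557777, 0.66406345]), 'attitude': array([-0.24233833,  0.53509893,  0.7363982 , -0.33564707])}
top {'fx': 514.175996358774, 'fy': 514.175996358774, 'cx': 317.6111285422061, 'cy': 194.46649270076009, 'position': array([ 0.47181374, -0.00718865,  1.4271089
[... 1064 characters left out ...]
op [([0.527, 0.284, 0.118], 0.89)]
board scene [([0.586, 0.302, 0.014], 0.69)]
board top [([0.512, 0.287, 0.013], 0.86)]
pot scene [([0.447, 0.011, 0.122], 0.65), ([0.494, -0.289, 0.008], 0.3)]
pot top [([0.446, 0.009, 0.066], 0.76)]
warmer scene [([0.482, 0.02, 0.056], 0.44)]
warmer top [([0.44, 0.014, 0.058], 0.68)]
mat scene [([0.494, -0.286, 0.007], 0.82)]
mat top [([0.496, -0.283, 0.007], 0.83)]
stone scene [([0.467, -0.151, 0.023], 0.7), ([0.448, 0.302, 0.112], 0.46)]
stone top [([0.48, -0.151, 0.018], 0.6), ([0.439, 0.014, 0.056], 0.43)]
brush scene [([0.523, 0.152, 0.017], 0.93)]
brush top [([0.507, 0.153, 0.02], 0.63)]
pocket1 scene []
pocket1 top [([0.529, 0.282, 0.117], 0.39)]
1.2
```

View pics/top.png

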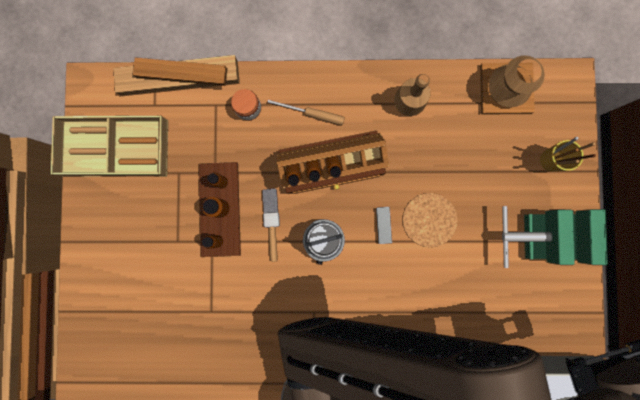

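View pics/scene.png

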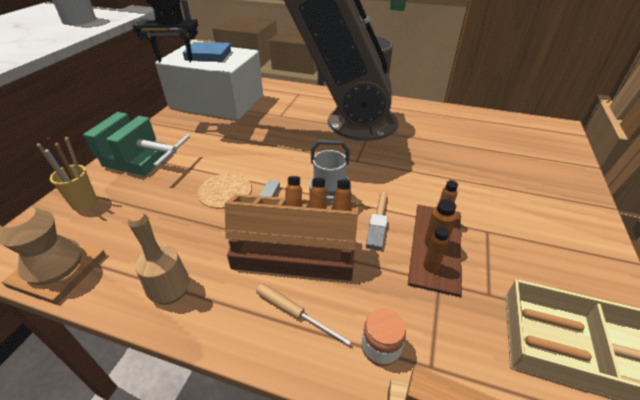

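Top view: the pot and handle are at (324,240) and the mat is at (430,220). Stock flasks fill pockets 1-3, so pockets 4 and 5 at (353,157) and (375,153) are empty. The board is on the left, with spares at (208,240) and (212,180) and the fat flask between them. The scene view agrees.

```bash
cat >> h.py <<'E'
def cloud(c,d,mask=None,pose=None):
    K=robot.get_calibration(c)
    v,u=np.nonzero((d>0) if mask is None else (mask&(d>0))); z=d[v,u]
    P=np.c_[(u-K["cx"])/K["fx"]*z,(v-K["cy"])/K["fy"]*z,z]
    if c=="wrist":
        H=K["hand_eye"]; P=P@H[:3,:3].T+H[:3,3]; p,q=pose; return P@q2m(q).T+p
    return P@q2m(K["attitude"]).T+K["position"]
def circ(P):
    A=np.c_[2*P[:,:2],np.ones(len(P))]; s=np.linalg.lstsq(A,(P[:,:2]**2).sum(1),rcond=None)[0]
    return s[0],s[1],np.sqrt(s[2]+s[0]**2+s[1]**2)
E
python3 - <<'E'
from h import *
r=lambda a:np.round(a,4).tolist()
for c in ("scene","top"):
    d=np.load(f'pics/{c}_d.npy'); P=cloud(c,d)
    m=lambda x0,x1,y0,y1,z0,z1:P[(P[:,0]>x0)&(P[:,0]<x1)&(P[:,1]>y0)&(P[:,1]<y1)&(P[:,2]>z0)&(P[:,2]<z1)]
    print(c,"bench z",np.median(m(.3,.5,.18,.23,-.03,.03)[:,2]))
    H=m(.38,.52,-.07,.09,.165,.21); 
    if len(H)>5:
        ctr=H.mean(0); w,V=np.linalg.eigh(np.cov(H[:,:2].T)); print("handle",len(H),r(ctr),r(H.max(0)),"dir",np.degrees(np.arctan2(*V[::-1,1])))
        z=H[H[:,2]>.178]; print(' top part',len(z),r(z.mean(0)),r((z.max(0)+z.min(0))/2),r(np.ptp(z,axis=0)))
    for n,b in dict(sA=(.39,.48,.25,.34),big=(.49,.575,.24,.34),sB=(.575,.65,.24,.34)).items():
        C=m(*b,.112,.15); C2=m(*b,.03,.10)
        t=C[C[:,2]>C[:,2].max()-.006]; print(n,len(C),"top z",r(np.percentile(C[:,2],[50,95])),"top c",r(t.mean(0)),r((t.min(0)+t.max(0))/2))
        if len(C2)>20: print('   body circ',r(circ(C2)))
    M=m(.40,.60,-.38,-.19,.0035,.010); print("mat",len(M),r(M.mean(0)),r((M.min(0)+M.max(0))/2),r(np.ptp(M,axis=0)))
    W=m(.57,.68,-.03,.12,.178,.23); print('stock caps',[r(W[abs(W[:,1]-y)<.02].mean(0)) for y in (.086,.034,-.011)], W[:,2].max())
    B=m(.35,.70,.2,.38,.007,.017); print("board",r((B.min(0)+B.max(0))/2),cv2.minAreaRect((B[:,:2]*1000).astype(np.float32)))
    RK=m(.55,.75,-.2,.15,.10,.17); print("rack",cv2.minAreaRect((RK[:,:2]*1000).astype(np.float32)), RK[:,2].max())
E
```

```text
scene bench z 0.0013717019837294897
handle 187 [0.4464, 0.0094, 0.1834] [0.4606, 0.0541, 0.1929] dir 104.14300736921453
 top part 141 [0.4463, 0.009, 0.1873] [0.4458, 0.0087, 0.1858] [0.0269, 0.0747, 0.0142]
sA 138 top z [0.1276, 0.1304] top c [0.4406, 0.3041, 0.1288] [0.4382, 0.3038, 0.1284]
   body circ [0.4388, 0.304, 0.0172]
big 436 top z [0.1303, 0.1391] top c [0.5305, 0.2954, 0.1379] [0.5294, 0.2956, 0.138]
   body circ [0.5287, 0.2956, 0.0255]
sB 181 top z [0.128, 0.1306] top c [0.6027, 0.2924, 0.1289] [0.601, 0.2921, 0.1287]
   body circ [0.6015, 0.2924, 0.0173]
mat 1398 [0.496, -0.2903, 0.0066] [0.4998, -0.2854, 0.0067] [0.1984, 0.189, 0.0065]
stock caps [[0.5998, 0.0831, 0.1888], [0.6102, 0.0328, 0.1887], [0.6205, -0.0166, 0.1884]] 0.20098480421161308
board [0.5263, 0.2994, 0.012] ((526.2342529296875, 299.61083984375), (262.92633056640625, 110.13037109375), 2.1528236865997314)
rack ((647.8240356445312, -13.808364868164062), (96.03314971923828, 275.450439453125), 11.085968017578125) 0.1699820696505941
top bench z -0.0019167237990818098
handle 157 [0.4431, 0.008, 0.1836] [0.4
[... 251 characters left out ...]
74]
big 277 top z [0.1335, 0.1389] top c [0.5276, 0.2952, 0.1372] [0.5279, 0.2964, 0.1382]
   body circ [0.5276, 0.2964, 0.0256]
sB 96 top z [0.1251, 0.1295] top c [0.5998, 0.2936, 0.1272] [0.5997, 0.293, 0.1278]
   body circ [0.6004, 0.2932, 0.0176]
mat 1117 [0.494, -0.2822, 0.0057] [0.4969, -0.2852, 0.0067] [0.1925, 0.1894, 0.0065]
stock caps [[0.5904, 0.0814, 0.1899], [0.6011, 0.0311, 0.1898], [0.6118, -0.0191, 0.1892]] 0.2007954161108756
board [0.504, 0.2866, 0.012] ((502.15130615234375, 284.04669189453125), (306.954833984375, 162.91995239257812), 2.3697640895843506)
rack ((646.0953369140625, -13.164306640625), (92.00740051269531, 275.4993591308594), 11.286377906799316) 0.169712265535932
```

>>> send_rows --moves '[[[0,0,-30,0,1],[20,-30,-40,-7,0.6],[428,-506,-40,-88,0.6],[428,-506,-40,-88,0.6],[428,-506,-40,-88,0.6],[428,-506,-40,-88,0.6],[428,-506,-40,-88,0.6],[428,-506,-40,-88,0.6],[428,-506,-40,-88,0.6],[428,-506,-40,-88,0.6],[428,-506,-40,-88,0.6],[428,-506,-40,-88,0.6],[428,-506,-40,-88,0.6],[428,-506,-40,-88,0.6],[428,-506,-40,-88,0.6],[428,-506,-40,-88,0.6],[428,-506,-40,-88,0.6],[428,-506,-40,-88,0.6],[428,-506,-40,-88,0.6],[428,-506,-40,-88,0.6]]]'

```text
clock: 2.87
ee_pos: [0.4439, 0.0082, 0.2545]
eef_rot: [-0.0, 0.611, 0.792, -0.0]
wrist_force: [-0.4, 0.1, -0.1]
finger_gap: 0.057
finger_force: 0.0
```

```bash
cat >> h.py <<'E'
def wcloud(name=None):
    o=robot.observe(); im,d=robot.grab_frame("wrist")
    if name: cv2.imwrite(f'pics/{name}.png',im[:,:,::-1])
    return o,im,d,cloud("wrist",d,None,(o["ee_pos"],o["eef_rot"]))
def box(P,x0,x1,y0,y1,z0,z1): return P[(P[:,0]>x0)&(P[:,0]<x1)&(P[:,1]>y0)&(P[:,1]<y1)&(P[:,2]>z0)&(P[:,2]<z1)]
E
python3 - <<'E'
from h import *
o,im,d,P=wcloud('w1')
H=box(P,.41,.48,-.06,.08,.178,.20); w,V=np.linalg.eigh(np.cov(H[:,:2].T))
print(len(H),H.mean(0),(H.min(0)+H.max(0))/2,H[:,2].max(),np.degrees(np.arctan2(*V[::-1,1])))
T=box(P,.55,.72,-.2,.15,.1,.21); print(len(T))
E
```

```text
873 [0.44225482 0.01175165 0.18922526] [0.44314359 0.00770112 0.18548926] 0.19297464191559083 104.58371661818731
9631
```

View pics/w1.png

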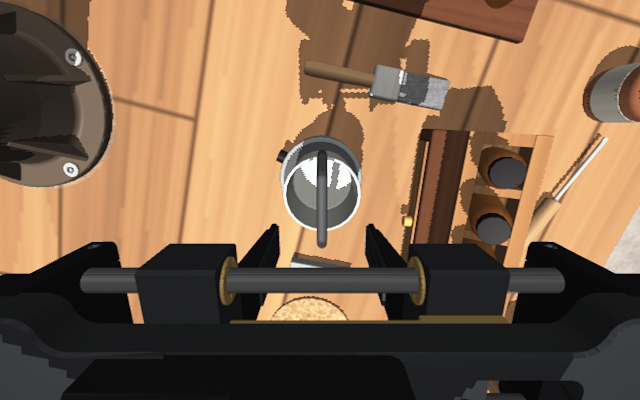

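The wrist view shows the handle bar at (322,150-245), centred and square between the fingers. I'll descend and grip.

>>> send_rows --moves '[[[0,0,35,0,0.6],[0,0,70,0,0.6],[0,0,88,0,0.6],[0,0,88,0,0.6],[0,0,88,0,0.05],[0,0,88,0,0.05],[0,0,88,0,0.05],[0,0,88,0,0.05],[0,0,88,0,0.05],[0,0,80,0,0.05],[0,0,65,0,0.05],[0,0,45,0,0.05]]]' --grip_force 45

```text
clock: 3.92
ee_pos: [0.4437, 0.0084, 0.2101]
eef_rot: [-0.001, 0.611, 0.791, -0.0]
wrist_force: [-0.2, 0.1, 0.1]
finger_gap: 0.0091
finger_force: 0.0
```

>>> send_rows --moves '[[[0,0,0,0,0.05],[0,0,0,0,0.05]]]'

```text
clock: 4.08
ee_pos: [0.4446, 0.0083, 0.2108]
eef_rot: [0.001, 0.611, 0.791, 0.001]
wrist_force: [-0.2, 0.3, -0.6]
finger_gap: 0.005
finger_force: 0.0
```

```bash
python3 - <<'E'
from h import *
o,im,d,P=wcloud('w2'); print(o["finger_gap"],o["finger_force"],o["ee_pos"])
H=box(P,.41,.48,-.06,.08,.175,.26); print(len(H), np.percentile(H[:,2],[5,50,95]))
E
```

```text
0.005024231936855372 0.0 [0.44455273 0.00829327 0.21076701]
1786 [0.18020981 0.19143044 0.25288248]
```

View pics/w2.png

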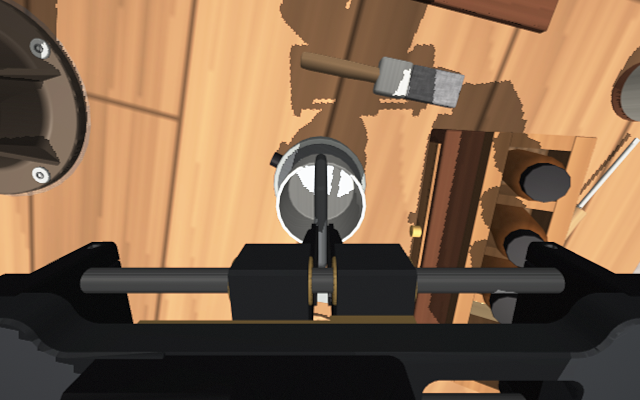

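The fingers closed too slowly and missed the bar. The pot still sits in place at (320,200). I'll reopen, descend and wait longer.

>>> send_rows --moves '[[[0,0,0,0,0.4],[0,0,0,0,0.4],[0,0,0,0,0.4],[0,0,0,0,0.4],[0,0,0,0,0.4],[0,0,22,0,0.4],[0,0,45,0,0.4],[0,0,45,0,0.4],[0,0,45,0,0],[0,0,45,0,0],[0,0,45,0,0],[0,0,45,0,0],[0,0,45,0,0],[0,0,45,0,0],[0,0,45,0,0],[0,0,45,0,0],[0,0,45,0,0]]]' --grip_force 45

```text
clock: 5.55
ee_pos: [0.4441, 0.0082, 0.1652]
eef_rot: [0.0, 0.611, 0.791, 0.0]
wrist_force: [-3.6, -1.4, 6.9]
finger_gap: 0.0088
finger_force: 45.0
```

>>> send_rows --moves '[[[0,0,-15,0,0],[0,0,-40,0,0],[-10,-1,-50,0,0],[-35,-3,-55,0,0],[-65,-5,-55,0,0],[-95,-8,-55,0,0],[-125,-10,-55,0,0],[-155,-12,-55,0,0],[-185,-15,-55,0,0],[-215,-17,-50,0,0],[-245,-20,-45,0,0],[-270,-22,-40,0,0],[-288,-23,-30,0,0],[-298,-24,-15,0,0],[-298,-24,5,0,0],[-298,-24,25,0,0],[-298,-24,40,0,0],[-298,-24,48,0,0],[-298,-24,52,0,0],[-298,-24,52,0,0]]]'

```text
clock: 7.22
ee_pos: [0.4959, -0.286, 0.1121]
eef_rot: [-0.001, 0.611, 0.791, -0.0]
wrist_force: [-0.3, 0.0, -5.7]
finger_gap: 0.0091
finger_force: 45.0
```

>>> send_rows --moves '[[[0,0,1,0,0],[0,0,2,0,0],[0,0,3,0,0],[0,0,3,0,0]]]'

```text
clock: 7.55
ee_pos: [0.4963, -0.2864, 0.1103]
eef_rot: [0.001, 0.611, 0.791, -0.0]
wrist_force: [-0.7, -0.5, -2.2]
finger_gap: 0.0092
finger_force: 45.0
```

>>> send_rows --moves '[[[0,0,1,0,0],[0,0,1,0,0.4],[0,0,1,0,0.4],[0,0,1,0,0.4],[0,0,1,0,0.4],[0,0,1,0,0.4],[0,0,-20,0,0.4],[0,0,-60,0,0.4],[0,0,-100,0,0.4],[0,0,-130,0,0.4]]]'

```text
clock: 8.38
ee_pos: [0.4964, -0.2863, 0.2425]
eef_rot: [0.001, 0.611, 0.791, -0.0]
wrist_force: [1.3, -1.3, -0.7]
finger_gap: 0.0378
finger_force: 0.0
```

>>> send_rows --moves '[[[20,6,-88,7,0.6],[60,18,-88,14,0.6],[100,28,-88,21,0.6],[140,40,-88,28,0.6],[180,52,-88,35,0.6],[210,60,-88,42,0.6],[218,61,-88,49,0.6],[218,61,-88,56,0.6],[218,61,-88,63,0.6],[218,61,-88,70,0.6],[218,61,-88,77,0.6],[218,61,-88,84,0.6],[218,61,-88,90,0.6],[218,61,-88,93,0.6],[218,61,-88,93,0.6]]]'

```text
clock: 9.63
ee_pos: [0.5001, -0.0598, 0.3276]
eef_rot: [0.0, 0.995, 0.1, 0.0]
wrist_force: [0.3, 0.6, -0.3]
finger_gap: 0.0571
finger_force: 0.0
```

```bash
python3 - <<'E'
from h import *
o,im,d,P=wcloud('w3'); print(o["ee_pos"],o["eef_rot"],o["clock"])
t,td=robot.grab_frame("top"); np.save('pics/t2.npy',td); np.savez('pics/w3.npz',d=d,p=o["ee_pos"],q=o["eef_rot"])
cv2.imwrite('pics/w3both.png',np.vstack([im,cv2.resize(t[100:300,240:560],(640,400))])[:,:,::-1][:, :])
b=cv2.imread('pics/w3both.png'); cv2.imwrite('pics/w3both.png',cv2.resize(b,(480,600)))
T=cloud("top",td); a=np.radians(11.3)
H=box(T,.44,.56,-.37,-.2,.115,.15); print('pot handle',len(H),(H.min(0)+H.max(0))/2,H[:,2].max())
# rack-frame coords (yaw 11.3) about (0.647,-0.0135): section heights per u for pocket rows
for nm,Q in (("wrist",P),("top",T)):
    u=(Q[:,0]-.647)*np.cos(a)+(Q[:,1]+.0135)*np.sin(a); v=-(Q[:,0]-.647)*np.sin(a)+(Q[:,1]+.0135)*np.cos(a)
    for v0 in (-104,-78,-52,-26):
        m=(abs(v*1000-v0)<(3 if v0 in(-78,-26) else 8))&(abs(u)<.09)&(Q[:,2]>.02)
        uu,zz=u[m]*1000,Q[m,2]*1000
        print(nm,v0,[(k,int(np.median(zz[abs(uu-k)<2]))) for k in range(-72,70,4) if (abs(uu-k)<2).sum()>1])
E
```

```text
[ 0.50012024 -0.05978352  0.327601  ] [3.28832174e-05 9.94996560e-01 9.99091804e-02 1.08405101e-06] 9.6333
pot handle 132 [ 0.49444439 -0.2862718   0.12689523] 0.1384241845077383
wrist -104 [(-60, 28), (-56, 43), (-52, 51), (-48, 52), (-44, 131), (-40, 134), (-36, 135), (-32, 130), (-28, 121), (-24, 112), (-20, 104), (-16, 97), (-12, 98), (-8, 100), (-4, 102), (0, 104), (4, 107), (8, 155), (12, 157), (16, 159), (20, 154), (24, 144), (28, 138), (32, 126), (36, 118), (40, 112), (44, 99), (48, 90), (52, 86), (64, 51)]
wrist -78 [(-60, 25), (-56, 42), (-52, 51), (-48, 51), (-44, 131), (-40, 133), (-36, 136), (-32, 137), (-28, 139), (-24, 141), (-20, 143), (-16, 145), (-12, 147), (-8, 149), (-4, 150), (0, 153), (4, 154), (8, 156), (12, 158), (16, 159), (20, 155), (24, 144), (28, 138), (32, 126), (36, 119), (40, 113), (44, 99), (48, 92), (64, 50)]
wrist -52 [(-60, 22), (-56, 43), (-52, 51), (-48, 51), (-44, 131), (-40, 134), (-36, 135), (-32, 131), (-28, 123), (-24, 113), (-20, 103), (-16, 98), (-12, 99), (-8, 101), (-4, 103), (0, 105), (4, 107), (8, 155), (12, 157), (16, 159), (20, 154), 
[... 1041 characters left out ...]
13), (40, 103), (44, 97), (48, 87), (60, 49), (64, 45)]
top -52 [(-56, 37), (-52, 48), (-48, 49), (-44, 124), (-40, 128), (-36, 131), (-32, 127), (-28, 120), (-24, 111), (-20, 100), (-16, 94), (-12, 96), (-8, 97), (-4, 99), (0, 100), (4, 104), (8, 128), (12, 152), (16, 157), (20, 148), (24, 143), (28, 133), (32, 126), (36, 116), (40, 109), (44, 100), (48, 89), (56, 47), (60, 49), (64, 46)]
top -26 [(-48, 50), (-44, 89), (-40, 129), (-36, 132), (-32, 129), (-28, 135), (-24, 140), (-20, 139), (-16, 142), (-12, 142), (-8, 144), (-4, 149), (0, 148), (4, 150), (8, 153), (12, 156), (16, 156), (20, 154), (24, 144), (28, 134), (32, 127), (36, 118), (40, 110), (44, 101), (48, 91), (60, 46), (64, 45)]
```

View pics/w3both.png

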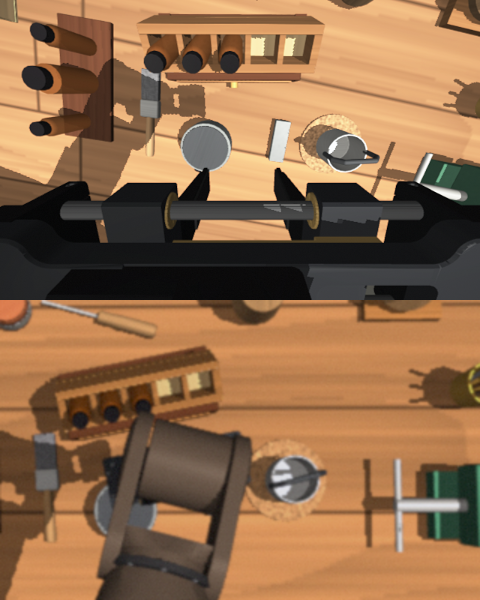

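The pot stands upright on the mat. Pockets 4 and 5 at (262,47) and (295,47) show pale packing with tops about 44 mm below the mouths.

>>> send_rows --moves '[[[3,-30,0,0,0.6],[5,-70,20,0,0.6],[7,-110,40,0,0.6],[9,-150,70,0,0.6],[10,-190,100,0,0.6],[11,-230,120,0,0.6],[12,-270,140,0,0.6],[12,-310,150,0,0.6],[12,-345,155,0,0.6],[12,-369,158,0,0.6],[12,-369,158,0,0.6],[12,-369,158,0,0.6]]]'

```text
clock: 10.73
ee_pos: [0.4368, 0.3059, 0.1689]
eef_rot: [0.0, 0.995, 0.104, -0.0]
wrist_force: [0.1, -0.4, 0.0]
finger_gap: 0.0572
finger_force: 0.0
```

```bash
python3 - <<'E'
from h import *
z=np.load('pics/w3.npz'); W=cloud("wrist",z['d'],None,(z['p'],z['q'])); T=cloud("top",np.load('pics/t2.npy'))
for nm,Q,zo in (("wrist",W,0),("top",T,.003)):
    # yaw from back wall ridge: highest points per v
    R0=box(Q,.6,.72,-.16,.13,.153-zo,.165); w,V=np.linalg.eigh(np.cov(R0[:,:2].T)); print(nm,'ridge dir',np.degrees(np.arctan2(*V[::-1,1]))%180-90)
    a=np.radians(11.3); u=((Q[:,0]-.647)*np.cos(a)+(Q[:,1]+.0135)*np.sin(a))*1000; v=(-(Q[:,0]-.647)*np.sin(a)+(Q[:,1]+.0135)*np.cos(a))*1000
    h=Q[:,2]*1000-(146-zo*1000+ (u+14)*np.tan(np.radians(25))) # height above mouth plane
    m=(u>-28)&(u<0)
    print([(k,int(np.median(h[m&(abs(v-k)<1)]))) for k in range(-142,-10,2) if (m&(abs(v-k)<1)).sum()>2])
o,im,d,P=wcloud('w4'); print(o["ee_pos"],o["clock"])
C=box(P,.40,.48,.26,.34,.118,.14); print(len(C),circ(C),(C.min(0)+C.max(0))/2,np.percentile(C[:,2],[50,95]))
E
```

```text
wrist ridge dir 11.974256590552883
[(-138, 0), (-136, 0), (-134, 0), (-132, 0), (-130, 0), (-128, 0), (-126, -19), (-124, -47), (-122, -47), (-120, -47), (-118, -47), (-116, -47), (-114, -47), (-112, -47), (-110, -47), (-108, -47), (-106, -47), (-104, -47), (-102, -47), (-100, -47), (-98, -47), (-96, -47), (-94, -47), (-92, -46), (-90, -28), (-84, 0), (-82, 0), (-80, 0), (-78, 0), (-76, 0), (-74, -21), (-72, -46), (-70, -46), (-68, -46), (-66, -47), (-64, -47), (-62, -46), (-60, -46), (-58, -46), (-56, -46), (-54, -46), (-52, -46), (-50, -46), (-48, -46), (-46, -46), (-44, -46), (-42, -46), (-40, -46), (-38, -46), (-36, -46), (-34, -46), (-32, 0), (-30, 0), (-28, 0), (-26, 0), (-24, 0), (-22, -26), (-20, -45), (-18, 8), (-16, 15), (-14, 25), (-12, 31)]
top ridge dir 12.220325165620068
[(-136, 0), (-134, 0), (-132, 0), (-130, 2), (-128, 0), (-126, -5), (-124, -30), (-122, -45), (-120, -46), (-118, -47), (-116, -46), (-114, -46), (-112, -45), (-110, -45), (-108, -47), (-106, -45), (-104, -46), (-102, -45), (-100, -47), (-98, -52), (-96, -47), (-94, -45), (-92, -45), (-90, -48), (-88, -45), (-86, -43), (-80, 0), (-78, 0), (-76, 0), (-74, -2), (-72, -26), (-70, -45), (-68, -42), (-66, -43), (-64, -45), (-62, -47), (-60, -45), (-58, -44), (-56, -45), (-54, -42), (-52, -47), (-50, -45), (-48, -47), (-46, -46), (-44, -46), (-42, -46), (-40, -45), (-38, -44), (-36, -47), (-34, -46), (-32, -28), (-30, 0), (-28, -2), (-26, 0), (-24, 0), (-22, -1), (-20, -30), (-14, 15), (-12, 16)]
[0.43677931 0.30585506 0.16888612] 10.7333
890 (np.float64(0.4386500100658953), np.float64(0.30378496766736546), np.float64(0.009715354513074627)) [0.43793519 0.30363272 0.12463195] [0.12916512 0.13029791]
```

>>> send_rows --moves '[[[0,0,20,0,0.6],[0,0,45,0,0.5],[0,0,65,0,0.5],[0,0,72,0,0.5],[0,0,72,0,0.5],[0,0,72,0,0],[0,0,72,0,0],[0,0,72,0,0],[0,0,72,0,0],[0,0,72,0,0],[0,0,72,0,0],[0,0,72,0,0],[0,0,72,0,0],[0,0,72,0,0]]]' --grip_force 10

```text
clock: 11.95
ee_pos: [0.4383, 0.3044, 0.0987]
eef_rot: [-0.0, 0.995, 0.101, 0.001]
wrist_force: [-0.5, -0.5, 6.8]
finger_gap: 0.0351
finger_force: 10.0
```

>>> send_rows --moves '[[[0,0,0,0,0.5],[0,0,0,0,0.5],[0,0,-5,0,0.5],[0,0,-10,0,0.5],[0,0,-10,0,0.5],[0,0,-10,0,0],[0,0,-10,0,0],[0,0,-10,0,0],[0,0,-10,0,0],[0,0,-10,0,0],[0,0,-10,0,0],[0,0,-10,0,0],[0,0,-10,0,0],[0,0,-10,0,0]]]' --grip_force 10

```text
clock: 13.12
ee_pos: [0.4376, 0.304, 0.1075]
eef_rot: [0.0, 0.995, 0.101, -0.0]
wrist_force: [-0.8, -0.4, -1.9]
finger_gap: 0.0291
finger_force: 7.8
```

>>> send_rows --moves '[[[0,0,0,0,0],[0,0,0,0,0]]]'

```text
clock: 13.28
ee_pos: [0.4377, 0.304, 0.1075]
eef_rot: [0.0, 0.995, 0.101, -0.0]
wrist_force: [-0.3, -0.3, -1.9]
finger_gap: 0.0291
finger_force: 7.8
```

```bash
python3 - <<'E'
from h import *
o,im,d,P=wcloud(); s,sd=robot.grab_frame("scene")
a=cv2.resize(s[150:310,370:530],(600,600),interpolation=cv2.INTER_CUBIC)
cv2.imwrite('pics/s5.png',a[:,:,::-1])
S=cloud("scene",sd); C=box(S,.40,.48,.26,.34,.02,.10); print(circ(C), C[:,2].min())
for z in np.arange(.02,.14,.01):
    Q=box(S,.40,.48,.26,.345,z,z+.01); print(round(z,2),len(Q),Q.min(0)[:2].round(3),Q.max(0)[:2].round(3)) if len(Q) else 0
E
```

```text
(np.float64(0.4384454584200292), np.float64(0.3037873843228008), np.float64(0.0175878876305566)) 0.07526259550880976
0.07 2 [0.439 0.286] [0.442 0.322]
0.08 11 [0.438 0.287] [0.451 0.322]
0.09 40 [0.442 0.286] [0.457 0.32 ]
0.1 66 [0.435 0.286] [0.458 0.323]
0.11 68 [0.431 0.283] [0.454 0.325]
0.12 121 [0.425 0.28 ] [0.454 0.327]
0.13 57 [0.426 0.28 ] [0.455 0.328]
```

View pics/s5.png

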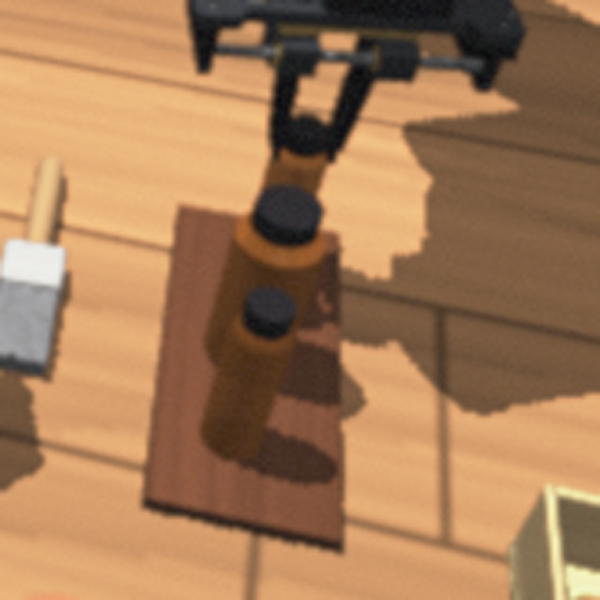

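The flask is still upright and the tips are pinching the shoulder just under the cap. I'll re-grip 5 mm higher, on the cap only.

>>> send_rows --moves '[[[0,0,0,0,0.4],[0,0,0,0,0.4],[0,0,0,0,0.4],[0,0,-5,0,0.4],[0,0,-5,0,0.4],[0,0,-5,0,0],[0,0,-5,0,0],[0,0,-5,0,0],[0,0,-5,0,0],[0,0,-5,0,0],[0,0,-5,0,0]]]' --grip_force 12

```text
clock: 14.3
ee_pos: [0.4377, 0.3041, 0.1126]
eef_rot: [0.0, 0.995, 0.101, 0.0]
wrist_force: [-0.2, 0.4, 1.1]
finger_gap: 0.0271
finger_force: 12.0
```

>>> send_rows --moves '[[[-3,0,0.3,0,0],[-6,0,0,0,0],[-10,0,-0.5,0,0],[-14,0,-0.7,0,0],[-19,0,-0.8,0,0],[-24,0,-0.6,0,0],[-29,0,-0.2,0,0],[-34,0,0.4,0,0],[-38,0,1,0,0],[-43,0,2,0,0],[-47,0,3.2,0,0],[-50,0,4,0,0],[-50,0,4,0,0]]]'

```text
clock: 15.38
ee_pos: [0.388, 0.2938, 0.1084]
eef_rot: [0.0, 0.995, 0.101, -0.0]
wrist_force: [0.6, 0.3, 1.7]
finger_gap: 0.0269
finger_force: 12.0
```

```bash
cat > tilt.py <<'E'
from h import *
import sys
# flask body points seen by wrist cam, in tool frame; fit axis by silhouette of brown points near TCP
def look(name):
    o=robot.observe(); s,sd=robot.grab_frame("scene"); im,d=robot.grab_frame("wrist")
    M=q2m(o["eef_rot"]); out=[]
    for c,dd in (("scene",sd),("wrist",d)):
        P=cloud(c,dd,None,(o["ee_pos"],o["eef_rot"])); T=(P-o["ee_pos"])@M*1000
        m=(abs(T[:,1])<19)&(T[:,2]>3)&(T[:,2]<115)&(T[:,0]>-40)&(T[:,0]<90)&(P[:,2]>.0165)
        T=T[m]; print(c,len(T))
        for z in range(0,115,12):
            q=T[(T[:,2]>=z)&(T[:,2]<z+12)]
            if len(q)>5: print('  z',z+6,'x min/med/max',q[:,0].min().round(1),np.median(q[:,0]).round(1),q[:,0].max().round(1),'y',q[:,1].mean().round(1))
    print(o["ee_pos"],o["wrist_force"].round(1),o["clock"])
    cv2.imwrite(f'pics/{name}.png',np.vstack([s,im])[:,:,::-1][:, :]); b=cv2.imread(f'pics/{name}.png'); cv2.imwrite(f'pics/{name}.png',cv2.resize(b,(480,600)))
look(sys.argv[1])
E
python3 tilt.py t1
```

```text
scene 254
  z 6 x min/med/max 7.6 26.2 34.5 y 3.5
  z 18 x min/med/max 11.5 30.5 39.2 y 4.2
  z 30 x min/med/max 20.7 36.7 43.0 y 2.8
  z 42 x min/med/max 23.5 35.0 40.3 y 8.3
  z 54 x min/med/max 31.0 35.9 38.6 y 16.9
wrist 2658
  z 6 x min/med/max 8.9 26.2 31.6 y 0.8
  z 18 x min/med/max 16.3 31.0 36.9 y 0.5
  z 30 x min/med/max 20.0 36.5 42.3 y 0.6
  z 42 x min/med/max 24.2 42.1 47.7 y 0.7
  z 54 x min/med/max 30.6 47.9 53.5 y 0.7
  z 66 x min/med/max 35.8 53.3 58.4 y 0.4
  z 78 x min/med/max 42.6 57.6 61.5 y 0.5
[0.38804402 0.29382856 0.10844077] [0.6 0.3 1.7] 15.3833
```

View pics/t1.png

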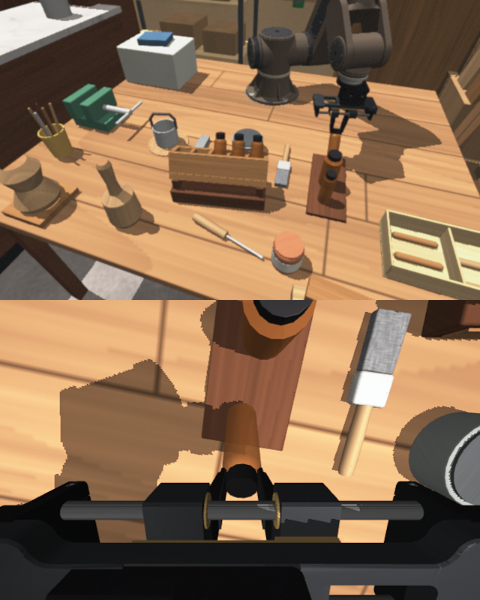

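The flask is held leaning about 25°, with its base forward of the hand in the wrist view (240,420). I'll carry it high over to a spot before pocket 5.

>>> send_rows --moves '[[[0,0,-15,0,0],[0,0,-45,0,0],[0,5,-80,0,0],[2,15,-115,0,0],[5,35,-150,0,0],[9,62,-180,0,0],[14,95,-200,0,0],[19,130,-210,0,0],[25,167,-210,0,0],[31,204,-210,0,0],[37,241,-210,0,0],[43,278,-210,0,0],[49,315,-210,0,0],[55,352,-210,0,0],[60,386,-210,0,0],[65,414,-210,0,0],[69,436,-210,0,0],[72,450,-210,0,0],[72,456,-210,0,0],[72,456,-210,0,0]]]'

```text
clock: 17.15
ee_pos: [0.5509, -0.1387, 0.3181]
eef_rot: [-0.0, 0.995, 0.101, -0.0]
wrist_force: [0.1, 0.7, -0.7]
finger_gap: 0.0265
finger_force: 12.0
```

```bash
python3 tilt.py t2 | grep -v scene
```

```text
z 6 x min/med/max 5.7 25.2 31.5 y -4.2
  z 18 x min/med/max 9.5 29.9 37.4 y -3.9
  z 30 x min/med/max 12.4 35.3 41.7 y -3.6
  z 42 x min/med/max 19.2 40.6 47.8 y -3.5
  z 54 x min/med/max 28.6 45.1 52.4 y -4.1
  z 66 x min/med/max 32.7 51.0 59.5 y -3.8
  z 78 x min/med/max 36.9 56.0 61.3 y -4.4
  z 90 x min/med/max 43.1 48.6 54.3 y -14.9
wrist 2573
  z 6 x min/med/max 8.9 25.4 30.9 y 0.7
  z 18 x min/med/max 15.0 30.0 36.1 y 0.8
  z 30 x min/med/max 21.8 35.3 40.8 y 0.5
  z 42 x min/med/max 22.8 40.5 46.0 y 0.8
  z 54 x min/med/max 28.4 45.8 51.1 y 0.7
  z 66 x min/med/max 34.2 50.9 56.6 y 0.7
  z 78 x min/med/max 43.5 55.5 59.6 y 0.6
[ 0.55090736 -0.13874854  0.31811633] [ 0.1  0.7 -0.7] 17.15
```

>>> send_rows --moves '[[[15,0,20,0,0],[30,0,40,0,0],[42,0,58,0,0],[50,0,68,0,0],[52,0,70,0,0],[52,0,70,0,0],[54,0,75,0,0],[57,0,81,0,0],[60,0,87,0,0],[61,0,90,0,0],[61,0,90,0,0]]]'

```text
clock: 18.17
ee_pos: [0.6106, -0.1259, 0.2278]
eef_rot: [-0.0, 0.995, 0.101, -0.0]
wrist_force: [-0.2, 0.0, -1.2]
finger_gap: 0.0267
finger_force: 12.0
```

```bash
python3 - <<'E'
from h import *
o,im,d,P=wcloud('w6'); s,sd=robot.grab_frame("scene"); print(o["ee_pos"],o["wrist_force"],o["ft_torque"].round(2))
cv2.imwrite('pics/w6b.png',np.hstack([cv2.resize(im[60:300,220:460],(400,400)),cv2.resize(s[130:290,190:350],(400,400))])[:,:,::-1])
E
```

```text
[ 0.61057034 -0.12590745  0.2278489 ] [-0.17722186  0.03393943 -1.19717447] [0.01 0.03 0.01]
```

View pics/w6b.png

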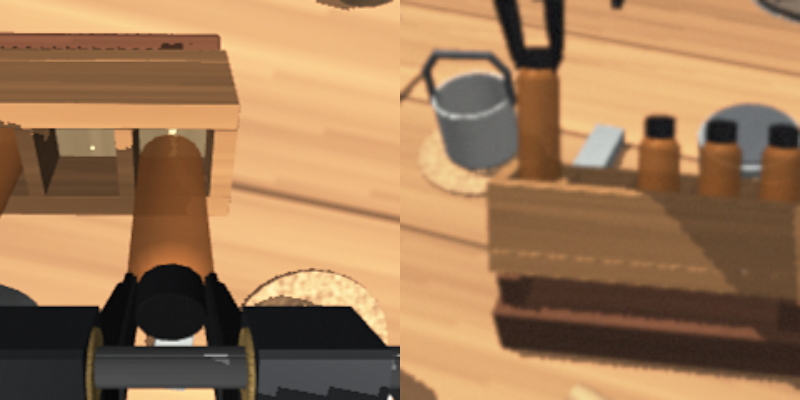

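The flask base is entering pocket 5, centred between its side walls (135-208 px in the left crop). Now lowering along the pocket.

>>> send_rows --moves '[[[2,0,5,0,0],[4,0,9,0,0],[6,0,13,0,0],[8,0,17,0,0],[10,0,21,0,0],[10,0,21,0,0]]]'

```text
clock: 18.77
ee_pos: [0.6206, -0.1237, 0.2065]
eef_rot: [-0.0, 0.995, 0.101, -0.001]
wrist_force: [-1.0, -0.5, -1.4]
finger_gap: 0.0264
finger_force: 12.0
```

>>> send_rows --moves '[[[1,0,2,0,0],[2,0,4,0,0],[3,0,6,0,0],[4,0,8,0,0],[4,0,8,0,0]]]'

```text
clock: 19.18
ee_pos: [0.6245, -0.1231, 0.1992]
eef_rot: [-0.0, 0.995, 0.101, -0.0]
wrist_force: [0.0, -0.6, -1.7]
finger_gap: 0.0265
finger_force: 12.0
```

>>> send_rows --moves '[[[0.5,0,1,0,0],[1,0,2,0,0],[1.5,0,3,0,0],[2,0,4,0,0],[2,0,4,0,0]]]'

```text
clock: 19.6
ee_pos: [0.6262, -0.1229, 0.1961]
eef_rot: [0.0, 0.995, 0.101, -0.0]
wrist_force: [-2.7, -0.2, 3.4]
finger_gap: 0.0267
finger_force: 12.0
```

>>> send_rows --moves '[[[0,0,1,0,0],[0,0,2,0,0],[0,0,2,0,0]]]'

```text
clock: 19.85
ee_pos: [0.626, -0.123, 0.1952]
eef_rot: [0.0, 0.995, 0.101, 0.0]
wrist_force: [-7.3, 0.1, 13.0]
finger_gap: 0.0266
finger_force: 12.2
```

```bash
python3 tilt.py t3 | grep -v scene
```

```text
z 6 x min/med/max 4.8 24.5 31.3 y -4.1
  z 18 x min/med/max 10.1 29.7 36.0 y -4.4
  z 30 x min/med/max 17.3 36.7 61.7 y -3.0
  z 42 x min/med/max 21.4 59.2 67.1 y -2.1
  z 54 x min/med/max 4.7 68.1 72.6 y -1.2
  z 66 x min/med/max -3.1 73.6 78.6 y -1.5
  z 78 x min/med/max 75.5 79.6 84.3 y -0.4
  z 90 x min/med/max 80.5 85.2 89.9 y -0.2
  z 102 x min/med/max 86.4 88.9 89.9 y -1.9
wrist 4553
  z 6 x min/med/max 8.8 25.0 30.3 y 0.7
  z 18 x min/med/max 13.3 29.5 35.4 y 0.4
  z 30 x min/med/max 17.3 37.2 60.0 y 0.3
  z 42 x min/med/max 22.1 51.7 66.0 y 0.2
  z 54 x min/med/max 32.0 66.6 71.0 y -0.1
  z 66 x min/med/max 38.3 73.3 76.6 y -0.0
  z 78 x min/med/max 75.8 79.1 82.6 y -0.0
  z 90 x min/med/max 35.2 84.6 87.4 y -0.2
  z 102 x min/med/max 87.4 88.4 89.5 y 0.6
[ 0.62595021 -0.12300284  0.195199  ] [-7.3  0.1 13. ] 19.85
```

It bottomed with a firm 13 N reaction along the pocket at the expected depth. I'll ease off, release and withdraw.

>>> send_rows --moves '[[[0,0,-1.5,0,0],[0,0,-1.5,0,0.4],[0,0,-1.5,0,0.4],[0,0,-1.5,0,0.4],[0,0,-1.5,0,0.4],[0,0,-15,0,0.4],[0,0,-40,0,0.4],[0,0,-75,0,0.5],[0,0,-105,0,0.5],[0,0,-120,0,0.5],[0,0,-120,0,0.5]]]'

```text
clock: 20.87
ee_pos: [0.6274, -0.1229, 0.3175]
eef_rot: [0.001, 0.995, 0.101, 0.003]
wrist_force: [0.9, -0.7, 0.9]
finger_gap: 0.0474
finger_force: 0.0
```

```bash
python3 - <<'E'
from h import *
o,im,d,P=wcloud('w7'); t,td=robot.grab_frame("scene"); S=cloud("scene",td)
print(o["ee_pos"],o["eef_rot"],o["clock"])
a=np.radians(11.3)
for Q in (P,S):
    u=((Q[:,0]-.647)*np.cos(a)+(Q[:,1]+.0135)*np.sin(a))*1000; v=(-(Q[:,0]-.647)*np.sin(a)+(Q[:,1]+.0135)*np.cos(a))*1000
    for v0 in (-104,0,52,104):
        m=(abs(v-v0)<19)&(u>-90)&(u<10)&(Q[:,2]>.165)&(Q[:,2]<.235); n=m.sum()
        if n>20: print(v0,n,'top z',np.percentile(Q[m,2],98).round(4),'u',np.median(u[m]).round(1),'v',np.median(v[m]).round(1))
B=box(S,.575,.65,.24,.34,.03,.10); print('spareB',circ(B)); B=box(P,.575,.65,.24,.34,.122,.14); print(len(B))
E
```

```text
[ 0.62736799 -0.12292174  0.31750642] [0.00120837 0.99486705 0.10114377 0.00283272] 20.8667
-104 1423 top z 0.2124 u -36.5 v -102.1
0 1085 top z 0.1995 u -29.0 v -4.8
52 1156 top z 0.1995 u -29.4 v 45.7
104 1239 top z 0.1993 u -29.7 v 96.1
-104 407 top z 0.2121 u -28.0 v -97.9
0 312 top z 0.1993 u -22.5 v 1.6
52 315 top z 0.1993 u -23.2 v 53.0
104 325 top z 0.1993 u -22.8 v 104.1
spareB (np.float64(0.6016442936077049), np.float64(0.29234642382931386), np.float64(0.01722482205611592))
230
```

>>> send_rows --moves '[[[4,-25,0,0,0.5],[9,-65,0,0,0.5],[15,-105,0,0,0.5],[20,-145,0,0,0.5],[26,-185,0,0,0.5],[31,-225,0,0,0.5],[37,-265,5,0,0.5],[43,-305,30,0,0.5],[48,-345,65,0,0.5],[53,-380,100,0,0.5],[56,-404,130,0,0.5],[57.5,-412.5,147,0,0.5],[57.5,-412.5,147,0,0.5],[57.5,-412.5,147,0,0.5]]]'

```text
clock: 22.13
ee_pos: [0.5982, 0.2934, 0.1632]
eef_rot: [0.001, 0.995, 0.102, -0.003]
wrist_force: [-0.3, 0.1, 1.1]
finger_gap: 0.0474
finger_force: 0.0
```

```bash
python3 - <<'E'
from h import *
o,im,d,P=wcloud('w8'); print(o["ee_pos"],o["eef_rot"],o["clock"])
C=box(P,.575,.65,.25,.34,.12,.14); print(len(C),(C.min(0)+C.max(0))/2,np.percentile(C[:,2],[50,95]))
M=q2m(o["eef_rot"]);print(((C.min(0)+C.max(0))/2-o["ee_pos"])@M*1000)
E
```

```text
[0.59817087 0.29340193 0.16317835] [ 8.41641874e-04  9.94770569e-01  1.02090314e-01 -2.89372101e-03] 22.1333
927 [0.60064402 0.29216718 0.12550651] [0.12923516 0.13027628]
[ 2.39412552  1.67052635 37.66013958]
```

>>> send_rows --moves '[[[2,1,15,0,0.5],[2,1,35,0,0.5],[2,1,45,0,0.5],[2,1,45,0,0.5],[2,1,45,0,0.5]]]'

```text
clock: 22.6
ee_pos: [0.6024, 0.2916, 0.1224]
eef_rot: [0.0, 0.995, 0.101, 0.0]
wrist_force: [0.5, 0.2, 1.4]
finger_gap: 0.0472
finger_force: 0.0
```

>>> send_rows --moves '[[[-1,-1,5,0,0.4],[-1,-1,10,0,0.4],[-1,-1,10,0,0.4],[-1,-1,10,0,0],[-1,-1,10,0,0],[-1,-1,10,0,0],[-1,-1,10,0,0],[-1,-1,10,0,0],[-1,-1,10,0,0]]]' --grip_force 12

```text
clock: 23.35
ee_pos: [0.6009, 0.2931, 0.1119]
eef_rot: [0.0, 0.995, 0.101, 0.0]
wrist_force: [0.4, -0.0, 2.2]
finger_gap: 0.0264
finger_force: 12.0
```

>>> send_rows --moves '[[[0,0,-5,0,0],[8,0,-5,0,0],[20,0,-5,0,0],[30,0,-5,0,0],[32,0,-5,0,0],[32,0,-3,0,0],[32,0,0,0,0],[32,0,0.3,0,0]]]'

```text
clock: 24.02
ee_pos: [0.6319, 0.2995, 0.1114]
eef_rot: [0.0, 0.995, 0.101, 0.0]
wrist_force: [-0.1, -0.4, 3.6]
finger_gap: 0.0264
finger_force: 12.0
```

>>> send_rows --moves '[[[-3,0,0.2,0,0],[-6,0,0,0,0],[-10,0,-0.5,0,0],[-14,0,-0.7,0,0],[-19,0,-0.8,0,0],[-24,0,-0.6,0,0],[-29,0,-0.2,0,0],[-34,0,0.4,0,0],[-38,0,1,0,0],[-43,0,2,0,0],[-47,0,3.2,0,0],[-51,0,4.3,0,0],[-51,0,4.3,0,0],[-51,0,-10,0,0],[-51,0,-40,0,0],[-51,0,-75,0,0],[-51,0,-75,0,0]]]'

```text
clock: 25.43
ee_pos: [0.584, 0.2901, 0.1923]
eef_rot: [-0.001, 0.995, 0.101, 0.004]
wrist_force: [0.1, 1.1, -1.4]
finger_gap: 0.0266
finger_force: 12.1
```

```bash
python3 tilt.py t4; python3 -c "
from h import *
print(robot.observe()['finger_gap'],robot.observe()['eef_rot'])"
```

```text
scene 852
  z 6 x min/med/max 3.4 23.2 29.1 y 3.7
  z 18 x min/med/max 3.0 28.2 34.5 y 4.1
  z 30 x min/med/max 9.5 33.0 40.5 y 4.1
  z 42 x min/med/max 16.8 38.3 44.8 y 4.0
  z 54 x min/med/max 19.9 43.1 50.6 y 4.4
  z 66 x min/med/max 26.5 48.5 56.3 y 4.0
  z 78 x min/med/max -40.0 52.8 58.4 y 4.1
  z 90 x min/med/max -38.9 -36.3 53.4 y 7.6
  z 102 x min/med/max -39.5 -37.2 -33.7 y 2.9
  z 114 x min/med/max -39.2 -37.7 -33.7 y 1.9
wrist 2579
  z 6 x min/med/max 8.8 23.3 27.5 y 1.0
  z 18 x min/med/max 10.7 27.7 32.8 y 0.9
  z 30 x min/med/max 17.3 32.7 37.9 y 0.6
  z 42 x min/med/max 22.5 37.8 43.0 y 1.1
  z 54 x min/med/max 27.6 42.9 48.5 y 0.8
  z 66 x min/med/max 32.8 48.1 53.4 y 0.7
  z 78 x min/med/max 38.2 52.3 56.2 y 1.5
[0.58396241 0.29011709 0.19225929] [ 0.1  1.1 -1.4] 25.4333
0.026708325266209268 [-1.61435499e-04  9.94875502e-01  1.01105474e-01  6.26963367e-04]
```

>>> send_rows --moves '[[[0,0,-30,0,0],[0,0,-65,0,0],[0,5,-100,0,0],[-4,15,-120,0,0],[-12,38,-126,0,0],[-22,70,-126,0,0],[-33,105,-126,0,0],[-45,140,-126,0,0],[-56,175,-126,0,0],[-67,210,-126,0,0],[-78,245,-126,0,0],[-89,280,-126,0,0],[-99,312,-126,0,0],[-107,338,-126,0,0],[-113,355,-126,0,0],[-115,361,-126,0,0],[-115,361,-126,0,0],[-115,361,-126,0,0]]]'

```text
clock: 27.03
ee_pos: [0.5419, -0.087, 0.3113]
eef_rot: [-0.0, 0.995, 0.101, -0.001]
wrist_force: [-0.3, 0.8, -1.1]
finger_gap: 0.0267
finger_force: 12.1
```

```bash
python3 tilt.py t5|tail -8;  python3 -c "
from h import *
print(robot.observe()['eef_rot'])"
```

```text
z 6 x min/med/max 8.7 22.7 27.4 y 1.1
  z 18 x min/med/max 12.4 26.9 32.0 y 0.7
  z 30 x min/med/max 16.6 31.6 36.9 y 0.8
  z 42 x min/med/max 21.0 36.6 41.3 y 1.0
  z 54 x min/med/max 26.1 41.4 46.2 y 0.7
  z 66 x min/med/max 31.4 46.2 51.5 y 0.9
  z 78 x min/med/max 36.4 50.5 54.3 y 1.1
[ 0.54187343 -0.08702126  0.31132358] [-0.3  0.8 -1.1] 27.0333
[-2.39988078e-04  9.94825203e-01  1.01600224e-01 -3.90846924e-04]
```

>>> send_rows --moves '[[[15,0,18,0,0],[32,0,36,0,0],[45,0,52,0,0],[53,0,61,0,0],[55,0,63,0,0],[55,0,63,0,0],[57,0,68,0,0],[60,0,74,0,0],[62,0,80,0,0],[63,0,83,0,0],[63,0,83,0,0]]]'

```text
clock: 28.05
ee_pos: [0.6036, -0.0748, 0.2286]
eef_rot: [-0.0, 0.995, 0.101, -0.0]
wrist_force: [0.7, 0.5, -1.2]
finger_gap: 0.0267
finger_force: 12.1
```

```bash
python3 - <<'E'
from h import *
o,im,d,P=wcloud('w9'); print(o["ee_pos"],o["wrist_force"],o["ft_torque"].round(2))
cv2.imwrite('pics/w9b.png',cv2.resize(im[60:300,200:440],(500,500))[:,:,::-1])
E
```

```text
[ 0.60359951 -0.07477112  0.2285902 ] [ 0.67700314  0.5479488  -1.17249903] [-0.01  0.04  0.01]
```

View pics/w9b.png

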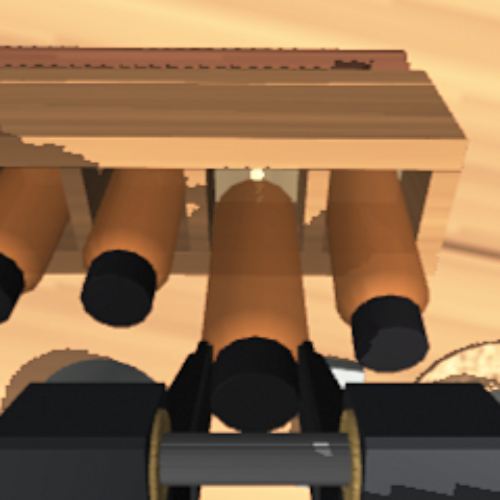

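The flask is centred in pocket 4 (258,190 in the crop), with pocket 5's flask seated to its right. Lowering on.

>>> send_rows --moves '[[[2,0,5,0,0],[3.5,0,9,0,0],[5,0,13,0,0],[6.5,0,17,0,0],[8,0,21,0,0],[8,0,21,0,0]]]'

```text
clock: 28.6
ee_pos: [0.6117, -0.0731, 0.2074]
eef_rot: [-0.0, 0.995, 0.101, -0.0]
wrist_force: [0.9, -0.1, -2.2]
finger_gap: 0.0269
finger_force: 12.2
```

>>> send_rows --moves '[[[1,0,2,0,0],[1.5,0,4,0,0],[2,0,6,0,0],[3,0,8,0,0],[3,0,8,0,0]]]'

```text
clock: 29.02
ee_pos: [0.6146, -0.0725, 0.2]
eef_rot: [0.0, 0.995, 0.101, -0.0]
wrist_force: [1.7, 0.3, -1.8]
finger_gap: 0.0267
finger_force: 12.2
```

>>> send_rows --moves '[[[0.4,0,1,0,0],[0.7,0,2,0,0],[1,0,3,0,0],[1.3,0,4,0,0],[1.3,0,4,0,0]]]'

```text
clock: 29.43
ee_pos: [0.6159, -0.0723, 0.1961]
eef_rot: [0.0, 0.995, 0.101, -0.0]
wrist_force: [0.8, 0.5, -0.3]
finger_gap: 0.0265
finger_force: 12.3
```

>>> send_rows --moves '[[[0.4,0,1,0,0],[0.7,0,2,0,0],[1,0,3,0,0],[1,0,3,0,0]]]'

```text
clock: 29.77
ee_pos: [0.6162, -0.0724, 0.1947]
eef_rot: [0.0, 0.995, 0.101, -0.0]
wrist_force: [-7.2, -1.0, 12.5]
finger_gap: 0.0263
finger_force: 12.9
```

Same firm bottom reaction as before. Easing off, releasing and withdrawing.

>>> send_rows --moves '[[[0,0,-1.5,0,0],[0,0,-1.5,0,0.38],[0,0,-1.5,0,0.38],[0,0,-1.5,0,0.38],[0,0,-1.5,0,0.38],[0,0,-15,0,0.38],[0,0,-40,0,0.38],[0,0,-75,0,0.4],[0,0,-105,0,0.4],[-40,0,-130,0,0.4],[-80,0,-130,0,0.4],[-100,0,-130,0,0.4],[-100,0,-130,0,0.4]]]'

```text
clock: 30.85
ee_pos: [0.5156, -0.0925, 0.3245]
eef_rot: [0.0, 0.995, 0.101, 0.0]
wrist_force: [-0.1, -0.8, -0.1]
finger_gap: 0.0384
finger_force: 0.0
```

```bash
python3 - <<'E'
from h import *
o,im,d,P=wcloud('w10'); t,td=robot.grab_frame("scene"); S=cloud("scene",td)
print(o["ee_pos"],o["clock"],o["wrist_force"])
a=np.radians(11.3)
for Q in (P,S):
    u=((Q[:,0]-.647)*np.cos(a)+(Q[:,1]+.0135)*np.sin(a))*1000; v=(-(Q[:,0]-.647)*np.sin(a)+(Q[:,1]+.0135)*np.cos(a))*1000
    for v0 in (-104,-52,0,52,104):
        m=(abs(v-v0)<19)&(u>-90)&(u<10)&(Q[:,2]>.165)&(Q[:,2]<.235); n=m.sum()
        if n>20: print(v0,n,'top z',np.percentile(Q[m,2],98).round(4),'u',np.median(u[m]).round(1),'v',np.median(v[m]).round(1))
B=box(S,.49,.575,.24,.34,.03,.10); print('big',circ(B))
H=box(S,.44,.56,-.37,-.2,.115,.15); print('pot handle',(H.min(0)+H.max(0))/2,H[:,2].max())
cv2.imwrite('pics/f.png',t[80:330,120:520][:,:,::-1])
E
```

```text
[ 0.51558409 -0.09252866  0.32447312] 30.85 [-0.11093641 -0.83447557 -0.12541185]
-104 1438 top z 0.2129 u -41.6 v -99.4
-52 1332 top z 0.2147 u -38.9 v -53.0
0 1105 top z 0.1999 u -33.1 v -3.5
52 1190 top z 0.1996 u -33.8 v 46.2
104 1311 top z 0.1995 u -33.9 v 96.8
-104 409 top z 0.212 u -28.2 v -97.8
-52 444 top z 0.2139 u -26.0 v -49.6
0 305 top z 0.1995 u -23.0 v 2.1
52 314 top z 0.1997 u -22.8 v 53.1
104 331 top z 0.1992 u -22.5 v 104.1
big (np.float64(0.52918849395536), np.float64(0.29558034782383324), np.float64(0.025101096701686254))
pot handle [ 0.49700246 -0.28457832  0.12697928] 0.13865876756467932
```

View pics/f.png

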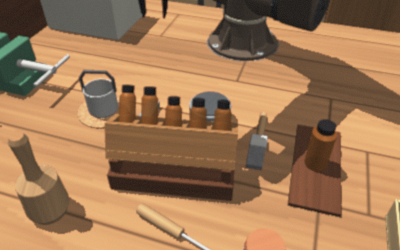

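The final view shows both spares seated at (128,100) and (150,100), the pot upright on the mat, and the fat flask still on the board.

```bash
python3 -c "
from h import *
print(robot.sign_off())"
```

```text
the job is handed in; nothing more can be done
None
```

The pot stands upright, wholly on the cork mat, and both spare flasks are seated caps up on the packing in pockets 4 and 5; nothing was dropped, and I handed the job in at about 31 s.

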